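# Set the injection angle on the gauge and hold it

## Robot

A 6-joint arm with a two-finger parallel gripper is mounted at the origin on the work surface. World frame = base frame: x ahead of the robot, y to its left, z up, the work surface at z = 0. Lengths are in mm, angles in rad, forces in N, time in s.
With the tool pointing down it reaches from about 400 to 925 mm from the base axis. Payload 12.5 kg.
Tool frame: the origin (TCP) lies at the very end of the fingers, on their centre line; the grasp point (between the pads) lies 19 mm behind it (env.grip_point_offset is the distance from the TCP to the grasp point, in mm); z points along the fingers, y is the direction in which the jaws open and shut (so a half turn about z gives the same grasp; the last joint's range is limited). The gripper opens to 95 mm and grips with 3 to 60 N. Pads are 20 mm wide; open, the fingers measure 119 mm over their backs; the gripper's body (75 mm by 180 mm) begins 59 mm behind the grasp point.
Start: joints at [-1.277, 0.491, 1.559, -0, 1.092, -0.106], TCP at [243.295, -575.721, 214.661] pointing down, gripper open.
Joint ranges: [-3.1, 3.1], [-0.84, 2.19], [0.05, 2.79], [-1.13, 4.28], [0.06, 2.93], [-2.69, 2.69]. Speed limits (rad/s): [2.22, 2.22, 2.79, 3.14, 3.14, 3.14].

## Interface

Orientations are given as [roll, pitch, yaw] about the fixed x, y, z axes, in that order (R = Rz(yaw) Ry(pitch) Rx(roll)).
In Python, from cell import env gives the robot as it stands.
- The arm moves only by the tool drive_tool, never from a script. Its argument "commands" is a list of rows, each an object of numbers: "dx", "dy", "dz": the shift along the world's x, y, z in mm; "yaw": the turn about the world's z in degrees. In form: [{"dx": .., "dy": .., "dz": .., "yaw": ..}, ...]. A call has 1 to 5 rows; each row shifts and turns the commanded pose from where the row before left it; what a row does not reach is not made up. A row lasts 1/12 s, in which the tool goes at most 41.7 mm and 7.16 degrees, less where a joint would pass 70% of its speed; a pose out of reach is approached as far as the arm can. A call with a gripper value outside its range is refused whole. "grip" is the opening, from 0 (shut) to 1 (fully open), set as the call begins (left out, the last holds). The fingers move at their own pace and stop on an object; the grip force is fixed at half the most. Time passes only in rows, so rows that do not move let the fingers close. It gives the time, the measured TCP pose, the force and the opening at its end, in the units of the state.
- env.state(): the state, without advancing time (a new reading comes with each control period).
- env.read_camera(name): name is "scene" or "top" or "wrist"; returns the picture (384x512x3 uint8, red, green, blue); there is no depth.
- env.calibration(name): a dict with "intrinsics" (3x3 intrinsics, pixels), "rvec" (rotation vector, rad) and "tvec" (3), from world to camera coordinates, as OpenCV has them. Camera axes: x right, y down, z forward; pixel columns grow to the right and rows downward; lengths in mm; the calibration is good to about 2 mm. A picture is of the moment at which its call begins: read the wrist's pose just before it. calibration takes no time and is no camera call; for the wrist camera it gives the pose at the moment of the call.
- env.job_done(): hands the job in, once; it reports no verdict.
Trained networks look in the newest picture that a camera, given by its name, has taken for a name from the list of things; names that differ only in an ending like _2 or _b are one class to them, and where a whole thing is asked for, a point or a joint stands for the part that bears it (a point fixed in the world has none). Each returns a list of dicts, best first, with "conf" (0 to 1); they miss things now and then, are a little off and sometimes report something else, mostly with a low value. They report only what shows in the picture. A call takes as long as a camera call. They do not tell look-alikes from the thing itself.
- env.trace(query, camera): "pixels" (384x512 bool, what is visible of it) and "pixel" ([column, row] in pixels, amid what is visible of it).
- env.place_of(query, camera): "pixel" ([column, row] in pixels: a listed point, or the origin of a listed thing).
The state is a dict: "t": time; "joints": joint angles; "qvel": joint speeds; "tau": joint torques, N m; "eef_pos": TCP position; "tcp_rot": TCP orientation; "ft_force": force on the tool from outside, world axes, zero at the start; "moment": the same for the moment, N m; "opening": opening from 0.0 (shut) to 1.0 (fully open).
Only numpy, scipy, OpenCV 4.12 (cv2) and the standard library are available. Lean on these libraries where they do the work, as an engineer would, in place of code of your own. Each camera call takes 0.05 s, during which the arm holds its last target.

## Task

Turn the black clamp knob clockwise until its blue arm has swung well clear of the angle gauge's foot. Then take the gauge by its blue handle and, keeping its foot on the high ridge of the brass stud and not lifting it away, rock it over sideways until the red swinging pointer settles on the green mark. Finish while still holding it there, still gripped and resting on the ridge with the pointer at rest on the mark; leave the dish, the jar and the objective where they are.

Things in the scene. Friction and masses are not known exactly. Their poses are not given: they have to be found in the camera images.
- stud_ridge (a point): Top middle of the high brass ridge of the fixed stand, 48 mm above the bench. Axes: x along the ridge (16 mm diameter, 50 mm long), y across it, z up. The stand (grey plate 190 x 220 mm, 12 mm thick) does not move. A lower brass ridge (12 mm diameter) runs parallel 36 mm away towards -y; the gauge's foot rests on both at the start, leaning about 0.1 rad.
- gauge_grip (a point): Middle of the gauge's blue handle, a block 30 mm wide (gauge y), 22 mm thick (x), 44 mm tall (24 mm below this point to 20 mm above), on top of the dial case; grip across the 30 mm. The gauge is one loose body, 0.26 to 0.55 kg. Its axes: x out of the white dial face, along the ridge; y along the foot; z up through the handle. At the start rolled about +0.1 rad about x: handle leaning to -y.
- gauge_foot (a point): Middle of the underside of the gauge's flat foot (90 mm in y, 30 in x, 10 thick), 147 mm below gauge_grip along gauge z; at the start on the high ridge. Same axes. Above the foot: black round dial case, 110 mm diameter, 22 mm thick, centre 72 mm above this point. A thin capillary holder sticks out 60 mm beyond the foot's +y end.
- clamp_grip (a point): Gripping point of the clamp knob's black bar, on its vertical turning axis, 89 mm above the bench: bar 12 mm wide, 46 mm long, 36 mm tall (14 mm above this point, 22 below), standing on the blue clamp arm, its length square to that arm. Axes turn with the clamp: the arm points 0.624 rad anticlockwise (from above) of this x axis; grip by closing along the arm direction.
- clamp_arm_end (a point): Middle of the free end of the blue clamp arm (14 mm wide, 8 mm thick, underside 58 mm above the bench), 118 mm from the turning axis. At the start it lies a few mm above the -y end of the gauge's foot, so that this end cannot rise.
- clamp (a joint): Turn of the clamp, rad: 0 to 1.5, growing clockwise from above; starts at 0 to 0.1 over the foot, from 0.7 on it is well clear. Light friction (0.06 N m), stays where it is left.
- pointer (a joint): Angle of the red swinging pointer in the gauge, rad; 0 along the gauge's own -z. A damped pendulum on the dial centre, 72 mm above the foot: it settles hanging straight down within a second, so at rest it reads the sideways lean of the gauge: positive when the handle leans to gauge +y (a roll of -a about gauge x reads +a). About -0.1 once settled at the start.
- mark (a joint): Angle of the green mark on the dial, rad, same zero and sense as the pointer (0.16 to 0.38, different each time, does not move during the job). The pointer is on the mark when both angles agree.
- pointer_tip (a point): Point near the tip of the red pointer, 45 mm from the dial's centre, just in front of the dial's white face.
- mark_centre (a point): Centre of the green mark, 8 mm wide, 45 mm from the dial's centre, in the same plane as pointer_tip.
- dish: Closed flat culture dish, 89 mm diameter, 16 mm high, loose; origin under its centre. To be left alone.
- objective: Dark steel microscope objective standing upright, 34 mm diameter, 48 mm high, loose; origin under its centre. To be left alone.
- jar: Small jar with blue cap, 44 mm diameter, 50 mm high, loose; origin under its centre. To be left alone.
There are look-alikes about, which are no part of the job. Leave any orange, purple or turquoise look-alike of the part that bears gauge_grip alone.

How it is judged (in metres and radians):
On the way:
1. the clamp is turned clear of the gauge's foot (value of joint clamp above 0.65 rad), for 0.2 s.
At the end, for the whole second after the job is handed in: Pointer tip within 4 mm of the mark's centre and under 0.3 rad/s; gauge still, gripped (over 1 N), pressing on the stud (over 0.3 N), its foot centre within 20 mm of the ridge middle and under 12 mm above it, face within 0.25 rad of square; clamp turned over 0.65 rad and not touching the gauge (distance between pointer_tip and mark_centre below 0.004 m and velocity of joint pointer between -0.3 and 0.3 rad/s and angular speed of gauge below 0.1 rad/s and contact force between the fingers and gauge above 1 N and contact force between gauge and stand above 0.3 N and contact force between gauge and clamp below 0.2 N and y of gauge_foot in the frame of stud_ridge between -0.02 and 0.02 m and x of gauge_foot in the frame of stud_ridge between -0.02 and 0.02 m and z of gauge_foot in the frame of stud_ridge below 0.012 m and angle between the x axis of gauge_foot and the x axis of stud_ridge, either way round below 0.25 rad and value of joint clamp above 0.65 rad); the arm keeps its last pose, push and grip.
It fails at once if the gauge is lifted away from the stud (foot centre more than 25 mm above the ridge) (z of gauge_foot in the frame of stud_ridge above 0.025 m).
It fails at once if the gauge falls off the stud (z of gauge_foot in the frame of stud_ridge below -0.03 m).
It fails at once if a bystander is moved by more than 20 mm (distance of any of dish, objective, jar from where it was at the start of the episode above 0.02 m).
It also fails if it takes over 45 s, if anything falls off the work surface, if the arm or the gripper's body presses on something with over 40 N, if the wrist force passes 120 N, or if a joint passes its speed limit or range.

## Working session

There is one attempt and no reset: what is moved stays moved. The work goes in short steps, Python scripts to look and compute and a tool call to move; the robot and the scene stay as the last step left them, time stands still between calls to the robot, and variables do not carry over. Pictures are saved under pics/ and viewed, and the job is handed in when it is done.

Besides the shell and the picture viewer there is one more tool, called after ">>>" as name(argument=value, ...), one argument or row to a line, values as JSON. drive_tool: Moves the arm, as the interface text tells. Its arguments: {"type":"object","properties":{"commands":{"type":"array"},"grip":{"type":"number"}},"required":["commands"]}

```bash
ls; mkdir -p pics
cat > h.py <<'E'
import numpy as np, cv2
from cell import env
def cal(n):
    c=env.calibration(n); R,_=cv2.Rodrigues(np.array(c["rvec"],float)); return np.array(c["intrinsics"],float),R,np.array(c["tvec"],float).ravel()
def ray(n,px,c=None):
    K,R,t=c or cal(n); d=R.T@np.linalg.inv(K)@np.array([px[0],px[1],1.0]); o=-R.T@t; return o,d/np.linalg.norm(d)
def atz(n,px,z,c=None):
    o,d=ray(n,px,c); return o+d*(z-o[2])/d[2]
def tri(rs):
    A=np.zeros((3,3));b=np.zeros(3)
    for o,d in rs:
        P=np.eye(3)-np.outer(d,d);A+=P;b+=P@o
    x=np.linalg.solve(A,b); return x,[float(np.linalg.norm((np.eye(3)-np.outer(d,d))@(x-o))) for o,d in rs]
def proj(n,X,c=None):
    K,R,t=c or cal(n); p=K@(R@np.array(X,float)+t); return p[:2]/p[2]
E
python3 - <<'E'
from h import *
for n in ["scene","top","wrist"]:
    im=env.read_camera(n); cv2.imwrite(f"pics/{n}0.png",im[:,:,::-1])
    K,R,t=cal(n); print(n,"cam at",(-R.T@t).round(),"fwd",R[2].round(2))
    for q in ["stud_ridge","gauge_grip","gauge_foot","clamp_grip","clamp_arm_end","pointer_tip","mark_centre","dish","objective","jar"]:
        print(n,q,[(np.round(d["pixel"],1).tolist(),round(d["conf"],2)) for d in env.place_of(q,n)][:4])
print(env.state())
E
```

```text
pics
scene cam at [ 926. -501.  741.] fwd [-0.43  0.57 -0.7 ]
scene stud_ridge [([309.5, 216.9], 0.62), ([321.6, 176.7], 0.22)]
scene gauge_grip [([208.4, 185.0], 0.93), ([207.1, 359.0], 0.93), ([315.1, 173.8], 0.9), ([151.7, 251.9], 0.78)]
scene gauge_foot [([232.9, 149.9], 0.85), ([122.9, 211.3], 0.68), ([152.2, 313.3], 0.66), ([310.6, 218.1], 0.63)]
scene clamp_grip [([247.3, 222.5], 0.59)]
scene clamp_arm_end [([304.9, 228.1], 0.55)]
scene pointer_tip [([313.5, 215.6], 0.36)]
scene mark_centre []
scene dish [([324.0, 176.5], 0.95), ([303.6, 229.0], 0.72)]
scene objective [([366.1, 241.6], 0.64)]
scene jar [([341.8, 287.2], 0.69), ([299.0, 228.5], 0.52)]
top cam at [ 414.   -7. 1175.] fwd [ 0.1   0.01 -0.99]
top stud_ridge [([228.9, 139.5], 0.98)]
top gauge_grip [([342.9, 252.6], 0.97), ([388.7, 145.0], 0.88), ([239.3, 264.6], 0.84), ([233.4, 127.5], 0.6)]
top gauge_foot [([233.1, 143.9], 0.94), ([177.3, 282.0], 0.94), ([382.0, 202.3], 0.73), ([211.1, 102.4], 0.58)]
top clamp_grip [([283.7, 170.9], 0.89), ([249.9, 136.9], 0.24)]
top clamp_arm_end [([249.2, 137.3], 0.78), ([265.3, 
[... 375 characters left out ...]
re []
wrist dish []
wrist objective []
wrist jar []
{'t': 1.65, 'joints': array([-1.27658066e+00,  4.90911974e-01,  1.55891225e+00, -1.81924159e-05,
        1.09169411e+00, -1.05575338e-01]), 'qvel': array([-0.00236863,  0.00119804, -0.00100332, -0.00051253,  0.00108758,
       -0.00111813]), 'tau': array([ 1.88755745e-03, -6.12458539e+01, -2.58425295e+01,  6.93746307e-02,
        4.45280224e-02, -4.33997764e-05]), 'eef_pos': array([ 243.30091403, -575.71305749,  214.64927578]), 'tcp_rot': array([3.14152045e+00, 2.38863802e-05, 3.99799395e-01]), 'ft_force': array([ 0.02597005, -0.35863176,  0.31810046]), 'moment': array([ 0.00514081, -0.00525522, -0.06614344]), 'opening': 1.0004381940979896}
```

View pics/scene0.png

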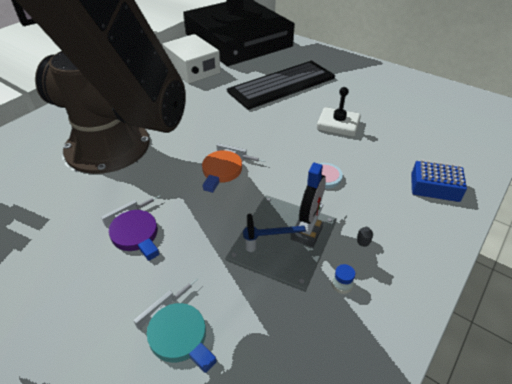

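View pics/top0.png

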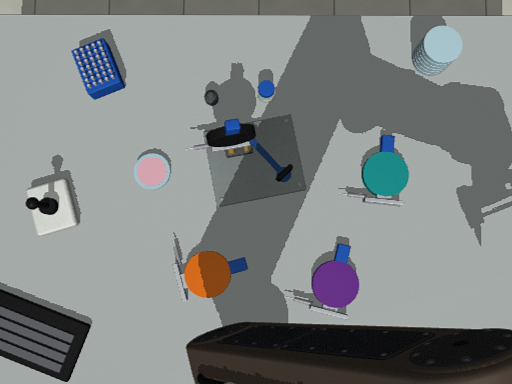

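Run:
```python
import cv2
a=cv2.imread("pics/scene0.png")[140:310,225:385]; cv2.imwrite("pics/sc_crop.png",cv2.resize(a,None,fx=3.5,fy=3.5,interpolation=cv2.INTER_CUBIC))
a=cv2.imread("pics/top0.png")[80:220,180:320]; cv2.imwrite("pics/tp_crop.png",cv2.resize(a,None,fx=4,fy=4,interpolation=cv2.INTER_CUBIC))
```

```text
(no output)
```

View pics/sc_crop.png

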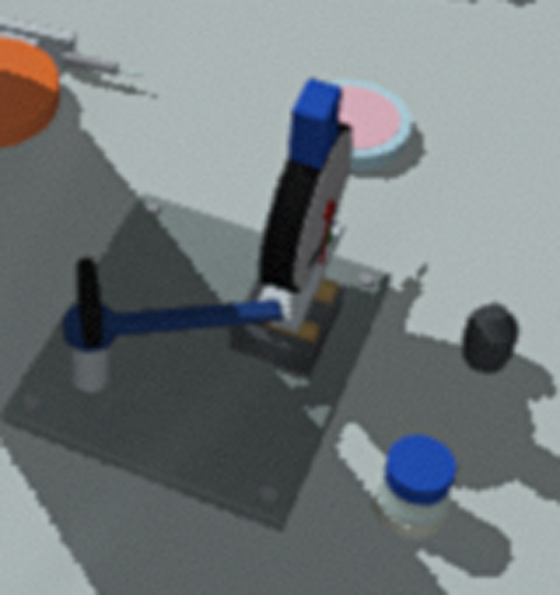

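View pics/tp_crop.png

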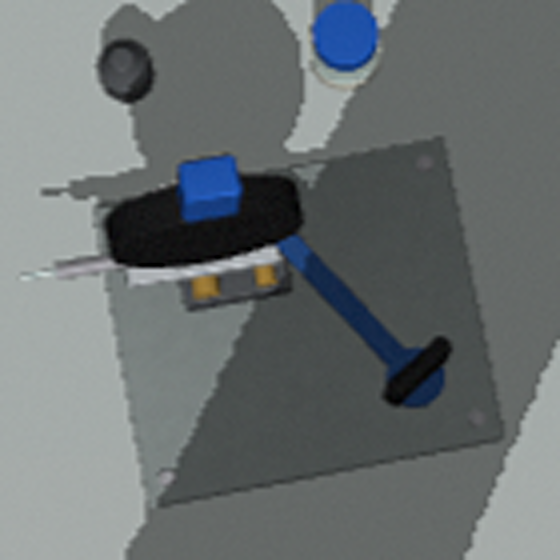

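Run:
```python
from h import *
print(cal("scene")[0].round(),cal("wrist")[0].round())
S=lambda p:ray("scene",p); T=lambda p:ray("top",p)
for n,a,b in [("gauge_grip",(315.1,173.8),(233.4,127.5)),("gauge_foot",(310.6,218.1),(233.1,143.9)),("clamp_grip",(247.3,222.5),(283.7,170.9)),("arm_end",(304.9,228.1),(249.2,137.3)),("ridge",(309.5,216.9),(228.9,139.5)),("jar",(341.8,287.2),(270.6,93.8)),("obj",(366.1,241.6),(210.3,100.7))]:
    x,e=tri([S(a),T(b)]); print(n,x.round(1),np.round(e,1))
print("ridge top@48",atz("top",(228.9,139.5),48).round(1),atz("scene",(309.5,216.9),48).round(1))
print("clamp @89",atz("top",(283.7,170.9),89).round(1),atz("scene",(247.3,222.5),89).round(1))
print("armend @62",atz("top",(249.2,137.3),62).round(1))
# plate corners from top crop
for p in [(97,205),(440,140),(502,438),(152,508)]:
    q=(180+p[0]/4,80+p[1]/4); print(atz("top",q,12).round(1))
# bar ends top z=103
for p in [(393,398),(443,345)]:
    q=(180+p[0]/4,80+p[1]/4); print("bar",atz("top",q,103).round(1))
for p in [(183,160),(236,156),(242,182),(180,192)]:
    q=(180+p[0]/4,80+p[1]/4); print("handle top",atz("top",q,214).round(1))
```

```text
[[405.   0. 252.]
 [  0. 405. 194.]
 [  0.   0.   1.]] [[266.   0. 258.]
 [  0. 266. 193.]
 [  0.   0.   1.]]
gauge_grip [655.5  55.4 197.8] [4.3 4.3]
gauge_foot [652.7  65.5  54. ] [6.1 6.1]
clamp_grip [576.  -56.7 100.1] [2.1 2.1]
arm_end [664.1  25.9  64.8] [3.4 3.4]
ridge [655.8  70.4  57.7] [2. 2.]
jar [788.  -23.3   8.3] [5. 5.]
obj [773.  126.8  -2.2] [5.1 5.1]
ridge top@48 [659.5  72.3  48. ] [650.6  76.9  48. ]
clamp @89 [579.3 -55.8  89. ] [568.6 -50.6  89. ]
armend @62 [662.   23.9  62. ]
[687.4 135.5  12. ]
[729.5 -74.   12. ]
[ 546.2 -111.9   12. ]
[501.9  98.4  12. ]
bar [557.7 -43.1 103. ]
bar [587.8 -70.9 103. ]
handle top [663.4  67.6 214. ]
handle top [665.7  40.7 214. ]
handle top [652.2  37.5 214. ]
handle top [646.9  68.8 214. ]
```

>>> drive_tool(
  commands=[
    {"dx": 20,"dy": 34,"dz": 0,"yaw": 6},
    {"dx": 20,"dy": 34,"dz": 0,"yaw": 6},
    {"dx": 20,"dy": 34,"dz": 0,"yaw": 6},
    {"dx": 20,"dy": 34,"dz": 0,"yaw": 6},
    {"dx": 20,"dy": 34,"dz": 0,"yaw": 6},
  ],
  grip=1,
)

```text
t: 2.07
eef_pos: [343.8, -404.1, 214.7]
tcp_rot: [3.141, -0.0, 0.928]
ft_force: [0.6, -0.8, -0.1]
opening: 0.996
```

>>> drive_tool(
  commands=[
    {"dx": 20,"dy": 34,"dz": 0,"yaw": 7},
    {"dx": 20,"dy": 34,"dz": 0,"yaw": 7},
    {"dx": 20,"dy": 34,"dz": 0,"yaw": 7},
    {"dx": 20,"dy": 34,"dz": 0,"yaw": 7},
    {"dx": 20,"dy": 34,"dz": 0,"yaw": 7},
  ],
)

```text
t: 2.48
eef_pos: [444.0, -234.0, 214.9]
tcp_rot: [3.141, 0.0, 1.54]
ft_force: [0.3, -0.4, 0.6]
opening: 1.002
```

>>> drive_tool(
  commands=[
    {"dx": 23,"dy": 31,"dz": -2,"yaw": 7},
    {"dx": 23,"dy": 31,"dz": -2,"yaw": 7},
    {"dx": 23,"dy": 31,"dz": -2,"yaw": 7},
    {"dx": 23,"dy": 31,"dz": -2,"yaw": 7},
    {"dx": 23,"dy": 31,"dz": -2,"yaw": 7},
  ],
)

```text
t: 2.9
eef_pos: [559.2, -78.9, 204.7]
tcp_rot: [3.141, 0.0, 2.151]
ft_force: [1.0, -1.1, 0.1]
opening: 1.001
```

>>> drive_tool(
  commands=[
    {"dx": 9,"dy": 13,"dz": 0,"yaw": 5},
    {"dx": 6,"dy": 10,"dz": 0,"yaw": 4},
    {"dx": 0,"dy": 0,"dz": 0,"yaw": 0},
  ],
)

```text
t: 3.15
eef_pos: [574.1, -55.8, 204.4]
tcp_rot: [3.141, -0.0, 2.308]
ft_force: [-0.2, -1.0, 0.3]
opening: 1.002
```

Run:
```python
from h import *
c=cal("wrist"); im=env.read_camera("wrist"); cv2.imwrite("pics/w1.png",im[:,:,::-1])
for q,z in [("clamp_grip",89),("clamp_arm_end",62),("stud_ridge",48),("gauge_grip",195)]:
    for d in env.place_of(q,"wrist")[:3]: print(q,np.round(d["pixel"],1),round(d["conf"],2),atz("wrist",d["pixel"],z,c).round(1))
s=env.state();print(s["t"],s["eef_pos"].round(1),s["tcp_rot"].round(3), proj("wrist",[574,-56,103],c))
```

```text
clamp_grip [261.8 191.2] 0.77 [578.2 -55.1  89. ]
clamp_arm_end [355.6 186.6] 0.63 [662.8  20.3  62. ]
stud_ridge [376.2 147.5] 0.65 [651.5  71.4  48. ]
gauge_grip [ 91.3 165.6] 0.73 [ 462.  -101.4  195. ]
3.4 [572.9 -58.6 204.8] [3.142 0.    2.299] [258.46745649 192.35492905]
```

View pics/w1.png

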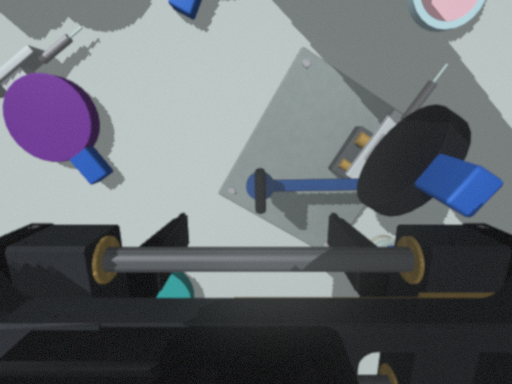

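Run:
```python
from h import *
s=env.state();print(s["t"],s["eef_pos"].round(1),s["tcp_rot"].round(3))
for p in [(260.5,170),(260.5,212),(260.5,190.5)]: print(atz("wrist",p,103).round(1))
print(atz("wrist",(258,186),66).round(1), atz("wrist",(356,185),62).round(1))
```

```text
3.4 [572.9 -58.6 204.8] [3.142 0.    2.299]
[558.6 -39.8 103. ]
[588.9 -73.6 103. ]
[573.1 -56.  103. ]
[573.4 -60.2  66. ] [661.2  18.4  62. ]
```

>>> drive_tool(
  commands=[
    {"dx": 1,"dy": 1,"dz": -35,"yaw": 0},
    {"dx": 0,"dy": 0,"dz": -35,"yaw": 0},
    {"dx": 0,"dy": 0,"dz": -30,"yaw": 0},
    {"dx": 0,"dy": 0,"dz": -20,"yaw": 0},
    {"dx": 0,"dy": 0,"dz": -5,"yaw": 0},
  ],
)

```text
t: 3.82
eef_pos: [572.6, -57.3, 76.7]
tcp_rot: [-3.139, -0.004, 2.3]
ft_force: [-0.1, -0.1, 0.3]
opening: 0.999
```

>>> drive_tool(
  commands=[
    {"dx": 0,"dy": 0,"dz": 0,"yaw": 0},
    {"dx": 0,"dy": 0,"dz": 0,"yaw": 0},
    {"dx": 0,"dy": 0,"dz": 0,"yaw": 0},
    {"dx": 0,"dy": 0,"dz": 0,"yaw": 0},
    {"dx": 0,"dy": 0,"dz": 0,"yaw": 0},
  ],
  grip=0,
)

```text
t: 4.23
eef_pos: [574.7, -56.8, 80.8]
tcp_rot: [3.14, 0.002, 2.302]
ft_force: [-0.1, -1.1, -0.1]
opening: 0.709
```

>>> drive_tool(
  commands=[
    {"dx": 0,"dy": 0,"dz": 0,"yaw": 0},
    {"dx": 0,"dy": 0,"dz": 0,"yaw": 0},
    {"dx": 0,"dy": 0,"dz": 0,"yaw": 0},
    {"dx": 0,"dy": 0,"dz": 0,"yaw": 0},
    {"dx": 0,"dy": 0,"dz": 0,"yaw": 0},
  ],
)

```text
t: 4.65
eef_pos: [574.3, -56.7, 79.7]
tcp_rot: [3.142, 0.0, 2.302]
ft_force: [-0.9, -0.7, 0.7]
opening: 0.355
```

>>> drive_tool(
  commands=[
    {"dx": 0,"dy": 0,"dz": 0,"yaw": 0},
    {"dx": 0,"dy": 0,"dz": 0,"yaw": 0},
    {"dx": 0,"dy": 0,"dz": 0,"yaw": 0},
    {"dx": 0,"dy": 0,"dz": 0,"yaw": 0},
    {"dx": 0,"dy": 0,"dz": 0,"yaw": 0},
  ],
)

```text
t: 5.07
eef_pos: [576.7, -54.9, 79.7]
tcp_rot: [3.136, 0.002, 2.302]
ft_force: [14.8, 16.2, -7.6]
opening: 0.124
```

>>> drive_tool(
  commands=[
    {"dx": 2.5,"dy": 2.5,"dz": 0,"yaw": 0},
    {"dx": 0,"dy": 0,"dz": 0,"yaw": 0},
    {"dx": 0,"dy": 0,"dz": 0,"yaw": 0},
  ],
)

```text
t: 5.32
eef_pos: [576.7, -54.7, 79.6]
tcp_rot: [-3.141, 0.0, 2.302]
ft_force: [-0.3, -3.9, -1.4]
opening: 0.123
```

Centred and gripped (clamp axis ≈ 577, −55). Now turn clockwise (negative yaw).

>>> drive_tool(
  commands=[
    {"dx": 0,"dy": 0,"dz": 0,"yaw": -3},
    {"dx": 0,"dy": 0,"dz": 0,"yaw": -6},
    {"dx": 0,"dy": 0,"dz": 0,"yaw": -6},
    {"dx": 0,"dy": 0,"dz": 0,"yaw": -6},
    {"dx": 0,"dy": 0,"dz": 0,"yaw": -6},
  ],
)

```text
t: 5.73
eef_pos: [576.9, -54.7, 79.7]
tcp_rot: [3.142, 0.001, 1.826]
ft_force: [0.6, -2.8, -1.1]
opening: 0.125
```

>>> drive_tool(
  commands=[
    {"dx": 0,"dy": 0,"dz": 0,"yaw": -6},
    {"dx": 0,"dy": 0,"dz": 0,"yaw": -6},
    {"dx": 0,"dy": 0,"dz": 0,"yaw": -6},
    {"dx": 0,"dy": 0,"dz": 0,"yaw": -6},
    {"dx": 0,"dy": 0,"dz": 0,"yaw": -6},
  ],
)

```text
t: 6.15
eef_pos: [577.0, -54.7, 79.6]
tcp_rot: [3.141, 0.0, 1.302]
ft_force: [0.5, -3.2, 0.1]
opening: 0.125
```

>>> drive_tool(
  commands=[
    {"dx": 0,"dy": 0,"dz": 0,"yaw": -6},
    {"dx": 0,"dy": 0,"dz": 0,"yaw": -3},
    {"dx": 0,"dy": 0,"dz": 0,"yaw": 0},
    {"dx": 0,"dy": 0,"dz": 0,"yaw": 0},
  ],
)

```text
t: 6.48
eef_pos: [577.0, -54.7, 79.6]
tcp_rot: [3.141, 0.0, 1.152]
ft_force: [0.7, -5.3, -1.4]
opening: 0.121
```

>>> drive_tool(
  commands=[
    {"dx": 0,"dy": 0,"dz": 0,"yaw": 0},
    {"dx": 0,"dy": 0,"dz": 0,"yaw": 0},
    {"dx": 0,"dy": 0,"dz": 0,"yaw": 0},
    {"dx": 0,"dy": 0,"dz": 0,"yaw": 0},
    {"dx": 0,"dy": 0,"dz": 10,"yaw": 0},
  ],
  grip=0.8,
)

```text
t: 6.9
eef_pos: [576.0, -53.9, 88.6]
tcp_rot: [-3.139, 0.001, 1.151]
ft_force: [-0.9, 1.3, -0.1]
opening: 0.422
```

>>> drive_tool(
  commands=[
    {"dx": 0,"dy": 0,"dz": 30,"yaw": 0},
    {"dx": 0,"dy": 0,"dz": 38,"yaw": 0},
    {"dx": 0,"dy": 0,"dz": 40,"yaw": -6},
    {"dx": 0,"dy": 0,"dz": 40,"yaw": -6},
    {"dx": 10,"dy": 0,"dz": 35,"yaw": -6},
  ],
)

```text
t: 7.32
eef_pos: [585.6, -53.9, 276.6]
tcp_rot: [3.14, -0.001, 0.831]
ft_force: [-0.0, 0.4, -0.9]
opening: 0.762
```

>>> drive_tool(
  commands=[
    {"dx": 25,"dy": 24,"dz": 0,"yaw": -7},
    {"dx": 25,"dy": 24,"dz": 0,"yaw": -7},
    {"dx": 25,"dy": 24,"dz": 0,"yaw": -7},
    {"dx": 24,"dy": 24,"dz": 0,"yaw": -7},
    {"dx": 15,"dy": 24,"dz": 0,"yaw": -7},
  ],
)

```text
t: 7.73
eef_pos: [702.1, 67.2, 273.3]
tcp_rot: [3.142, -0.001, 0.219]
ft_force: [0.0, 0.3, 0.9]
opening: 0.796
```

>>> drive_tool(
  commands=[
    {"dx": 0,"dy": 0,"dz": -5,"yaw": -1},
    {"dx": 0,"dy": 0,"dz": 0,"yaw": 0},
    {"dx": 0,"dy": 0,"dz": 0,"yaw": 0},
  ],
)

```text
t: 7.98
eef_pos: [700.2, 65.6, 267.8]
tcp_rot: [3.142, 0.001, 0.21]
ft_force: [0.8, -0.3, 0.4]
opening: 0.803
```

Run:
```python
from h import *
s=env.state();print(s["t"],s["eef_pos"].round(1),s["tcp_rot"].round(3))
c=cal("wrist"); im=env.read_camera("wrist"); cv2.imwrite("pics/w2.png",im[:,:,::-1])
a=im[:,:,::-1][60:260,150:370]; cv2.imwrite("pics/w2c.png",cv2.resize(a,None,fx=3,fy=3,interpolation=cv2.INTER_CUBIC))
print(c[1].tolist(),c[2].tolist())
np.savez("w2.npz",K=c[0],R=c[1],t=c[2])
for q in ["gauge_grip","gauge_foot","pointer_tip","mark_centre","stud_ridge"]:
    for d in env.place_of(q,"wrist")[:3]: print(q,np.round(d["pixel"],1),round(d["conf"],2))
im=env.read_camera("scene"); cv2.imwrite("pics/scene2.png",im[:,:,::-1])
for q in ["pointer_tip","mark_centre"]:
    for d in env.place_of(q,"scene")[:3]: print(q,np.round(d["pixel"],1),round(d["conf"],2))
```

```text
7.9833 [700.2  65.6 267.8] [3.142e+00 1.000e-03 2.100e-01]
[[0.20755389301845295, -0.9782230820293114, -0.0009916037309884024], [-0.948489839526691, -0.20149307830548735, 0.2444740552893304], [-0.23934996512954915, -0.049801015853629754, -0.9696553269138628]] [-81.81068135581721, 636.1248455061396, 611.676685159824]
gauge_grip [257.8 246. ] 0.7
gauge_grip [465.3 237.8] 0.55
gauge_foot [246.5 200.5] 0.88
pointer_tip [255.7 245.1] 0.64
pointer_tip [253.1 197.6] 0.57
mark_centre [239.  199.4] 0.43
stud_ridge [246.6 199.7] 0.9
pointer_tip [314.8 216.7] 0.6
```

View pics/w2.png

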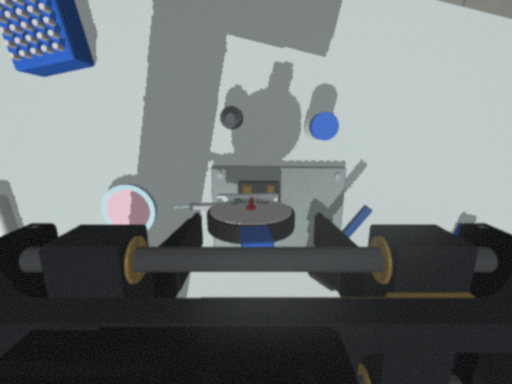

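View pics/scene2.png

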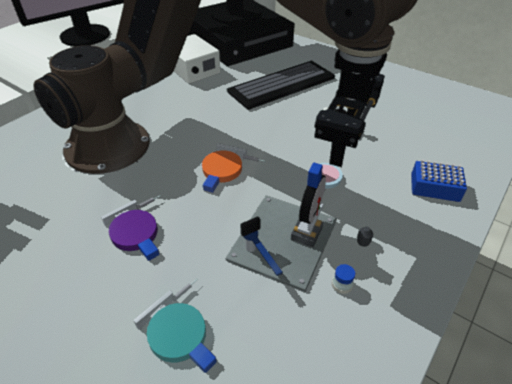

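View pics/w2c.png

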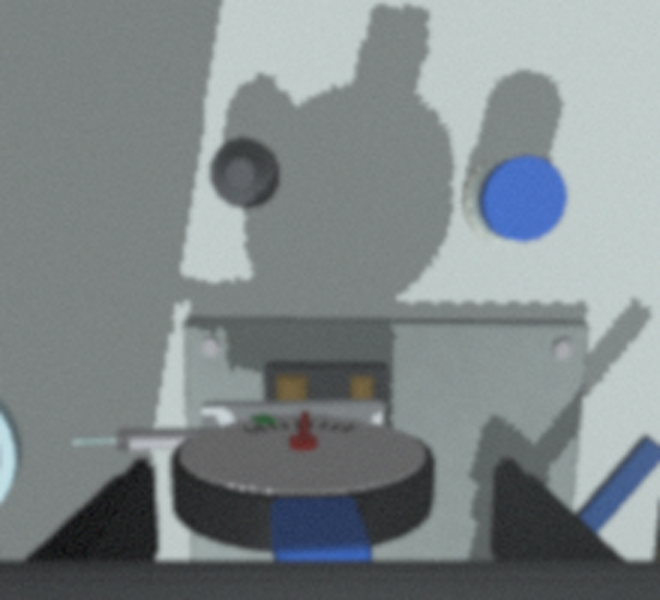

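Run:
```python
from h import *
from scipy.optimize import least_squares
z=np.load("w2.npz"); cw=(z["K"],z["R"],z["t"]); ct=cal("top"); cs=cal("scene")
im=cv2.imread("pics/w2.png").astype(int)[185:215,220:280]
b,g,r=im[...,0],im[...,1],im[...,2]
def cen(m,w): 
    ys,xs=np.nonzero(m); return (xs.mean()+220,ys.mean()+185,len(xs), xs.min()+220,xs.max()+220,ys.min()+185,ys.max()+185)
gm=(g-np.maximum(r,b))>15; rm=(r-np.maximum(g,b))>25
print("green",cen(gm,0)); print("red",cen(rm,0))
ys,xs=np.nonzero(rm)
for y in sorted(set(ys)): print(y+185, (xs[ys==y]+220).tolist())
def model(p,loc):
    Fx,Fy,psi,roll=p
    c,s=np.cos(psi),np.sin(psi);cr,sr=np.cos(roll),np.sin(roll)
    R=np.array([[c,-s,0],[s,c,0],[0,0,1]])@np.array([[1,0,0],[0,cr,-sr],[0,sr,cr]])
    return np.array([Fx,Fy,48])+R@np.array(loc)
T=lambda x,y:(180+x/4,80+y/4)
obs=[("t",(11,15,167),T(183,160)),("t",(11,-15,167),T(236,156)),("t",(-11,-15,167),T(242,182)),("t",(-11,15,167),T(180,192)),
 ("t",(15,45,10),T(0,0)) ]
obs=obs[:4]
# scene handle top corners from sc_crop (3.5x, offset 225,140)
SC=lambda x,y:(225+x/3.5,140+y/3.5)
obs+=[("w",(12,0,72),(250.9,207))]
cams={"t":ct,"w":cw,"s":cs}
f=lambda p:np.concatenate([(proj(None,model(p,l),cams[k])-px)*(1) for k,l,px in obs]+[[(p[3]-.1)*50,(p[2]-.2)*20]])
r=least_squares(f,[655,68,.2,.1]); print("fit",r.x.round(3),r.fun.round(1))
p=r.x
for l in [(12,45*np.sin(a),72-45*np.cos(a)) for a in (-.1,.16,.2,.24,.28,.32,.36)]: print(proj(None,model(p,l),cw).round(1))
print("centre",proj(None,model(p,(12,0,72)),cw).round(1),"ridge ends",[proj(None,model([*p[:3],0],(25,y,0)),cw).round(1) for y in (0,-36)])
print("handle top world",model(p,(0,0,167)).round(1))
```

```text
green (np.float64(237.66666666666666), np.float64(199.53333333333333), 15, np.int64(235), np.int64(241), np.int64(198), np.int64(201))
red (np.float64(250.87301587301587), np.float64(205.22222222222223), 63, np.int64(247), np.int64(255), np.int64(198), np.int64(209))
198 [251, 252]
199 [251, 252]
200 [250, 251, 252]
201 [250, 251, 252]
202 [250, 251, 252]
203 [250, 251, 252]
204 [249, 250, 251, 252]
205 [247, 248, 249, 250, 251, 252, 253, 254]
206 [247, 248, 249, 250, 251, 252, 253, 254, 255]
207 [247, 248, 249, 250, 251, 252, 253, 254, 255]
208 [247, 248, 249, 250, 251, 252, 253, 254, 255]
209 [247, 248, 249, 250, 251, 252, 253, 254]
fit [6.54507e+02 7.22480e+01 1.68000e-01 1.11000e-01] [-1.5 -1.5 -0.1 -2.3  0.1  1.6  0.9  1.1  0.3  0.7  0.6 -0.6]
[251.6 198.2]
[243.4 198.2]
[242.1 198.2]
[240.9 198.3]
[239.7 198.4]
[238.5 198.5]
[237.3 198.6]
centre [251.2 207.7] ridge ends [array([247.3, 185. ]), array([271.3, 185.9])]
handle top world [657.6  54.  214. ]
```

>>> drive_tool(
  commands=[
    {"dx": -22,"dy": -2,"dz": 0,"yaw": 0},
    {"dx": -22,"dy": -2,"dz": 0,"yaw": 0},
    {"dx": 0,"dy": 0,"dz": -15,"yaw": 0},
    {"dx": 0,"dy": 0,"dz": -10,"yaw": 0},
    {"dx": 0,"dy": 0,"dz": 0,"yaw": 0},
  ],
)

```text
t: 8.85
eef_pos: [656.2, 61.6, 240.6]
tcp_rot: [-3.141, 0.003, 0.208]
ft_force: [0.3, 0.1, -0.7]
opening: 0.801
```

Run:
```python
from h import *
s=env.state();print(s["t"],s["eef_pos"].round(1),s["tcp_rot"].round(3))
c=cal("wrist"); im=env.read_camera("wrist"); cv2.imwrite("pics/w3.png",im[:,:,::-1])
im=env.read_camera("top"); cv2.imwrite("pics/t3.png",cv2.resize(im[60:220,150:330,::-1],None,fx=3.5,fy=3.5,interpolation=cv2.INTER_CUBIC))
im=env.read_camera("scene"); cv2.imwrite("pics/s3.png",cv2.resize(im[120:300,225:385,::-1],None,fx=3.3,fy=3.3,interpolation=cv2.INTER_CUBIC))
```

```text
8.85 [656.2  61.6 240.6] [-3.141e+00  3.000e-03  2.080e-01]
```

View pics/w3.png

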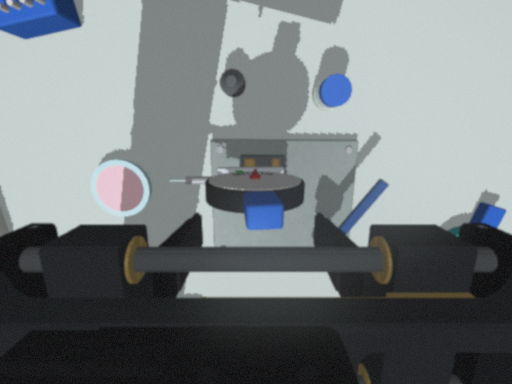

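View pics/s3.png

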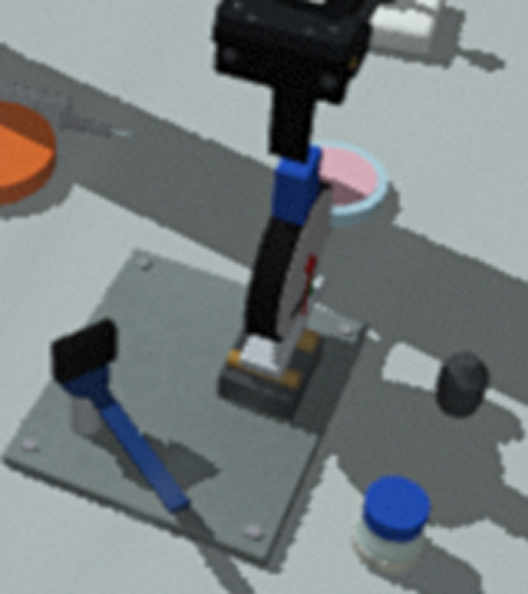

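Run:
```python
from h import *
c=cal("wrist")
print(proj("wrist",[656.2,61.6,214],c),proj("wrist",[657.6,54,214],c))
im=cv2.imread("pics/w3.png"); cv2.imwrite("pics/w3c.png",cv2.resize(im[150:250,190:330],None,fx=5,fy=5,interpolation=cv2.INTER_CUBIC))
```

```text
[256.53975667 216.07252326] [266.35646991 216.3038404 ]
```

View pics/w3c.png

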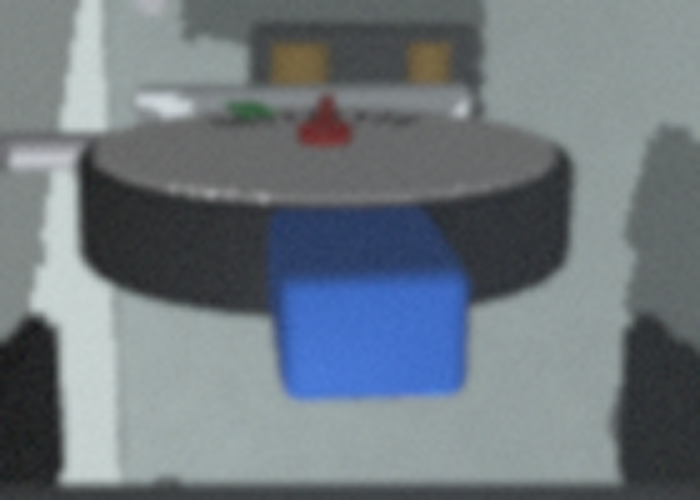

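>>> drive_tool(
  commands=[
    {"dx": 0,"dy": 0,"dz": -12,"yaw": 0},
    {"dx": 0,"dy": 0,"dz": -12,"yaw": 0},
    {"dx": 0,"dy": 0,"dz": -11,"yaw": 0},
    {"dx": 0,"dy": 0,"dz": -5,"yaw": 0},
    {"dx": 0,"dy": 0,"dz": 0,"yaw": 0},
  ],
)

```text
t: 9.42
eef_pos: [656.6, 61.8, 201.5]
tcp_rot: [-3.141, 0.002, 0.208]
ft_force: [0.3, 0.0, 0.4]
opening: 0.797
```

>>> drive_tool(
  commands=[
    {"dx": 0,"dy": 0,"dz": 0,"yaw": 0},
    {"dx": 0,"dy": 0,"dz": 0,"yaw": 0},
    {"dx": 0,"dy": 0,"dz": 0,"yaw": 0},
    {"dx": 0,"dy": 0,"dz": 0,"yaw": 0},
    {"dx": 0,"dy": 0,"dz": 0,"yaw": 0},
  ],
  grip=0.4,
)

```text
t: 9.83
eef_pos: [656.9, 61.8, 203.1]
tcp_rot: [3.141, -0.001, 0.208]
ft_force: [-0.8, 0.1, -0.4]
opening: 0.509
```

>>> drive_tool(
  commands=[
    {"dx": 0,"dy": 0,"dz": 0,"yaw": 0},
    {"dx": 0,"dy": 0,"dz": 0,"yaw": 0},
  ],
)

```text
t: 10.0
eef_pos: [656.8, 61.8, 202.8]
tcp_rot: [3.141, -0.0, 0.208]
ft_force: [0.6, 0.0, 0.8]
opening: 0.413
```

```bash
cat >> h.py <<'E'
def snap(tag):
    s=env.state(); c=cal("wrist"); im=env.read_camera("wrist"); cv2.imwrite(f"pics/w{tag}.png",cv2.resize(im[120:250,170:350,::-1],None,fx=4,fy=4,interpolation=cv2.INTER_CUBIC))
    cv2.imwrite(f"pics/wf{tag}.png",im[:,:,::-1])
    i2=env.read_camera("scene"); cv2.imwrite(f"pics/s{tag}.png",cv2.resize(i2[130:270,250:390,::-1],None,fx=4,fy=4,interpolation=cv2.INTER_CUBIC))
    cv2.imwrite(f"pics/sf{tag}.png",i2[:,:,::-1])
    np.savez(f"c{tag}.npz",K=c[0],R=c[1],t=c[2])
    print(s["t"],s["eef_pos"].round(1),s["tcp_rot"].round(3),s["ft_force"].round(1),s["opening"])
E
python3 -c "
from h import *
snap('4')"
```

```text
10.0 [656.8  61.8 202.8] [ 3.141 -0.     0.208] [0.6 0.  0.8] 0.4131333397306699
```

View pics/w4.png

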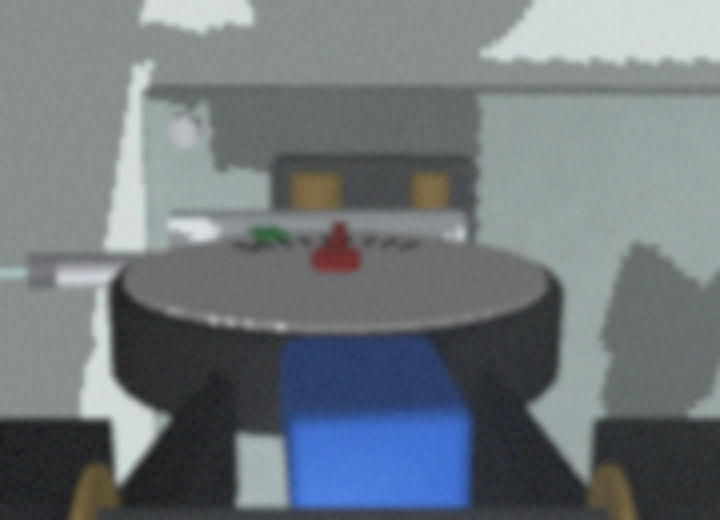

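View pics/s4.png

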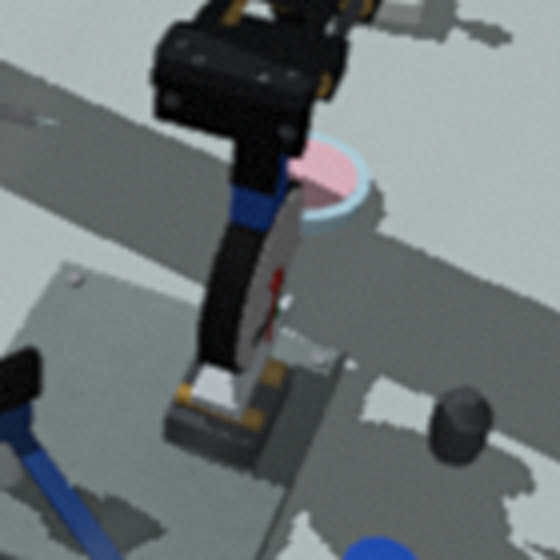

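>>> drive_tool(
  commands=[
    {"dx": -1.6,"dy": 7.8,"dz": 0,"yaw": 0},
    {"dx": -1.6,"dy": 7.8,"dz": 0,"yaw": 0},
    {"dx": -1.6,"dy": 7.8,"dz": 0,"yaw": 0},
    {"dx": -1.6,"dy": 7.8,"dz": -1,"yaw": 0},
    {"dx": -1.6,"dy": 7.8,"dz": -2,"yaw": 0},
  ],
)

```text
t: 10.52
eef_pos: [648.6, 102.0, 199.7]
tcp_rot: [3.142, -0.0, 0.208]
ft_force: [0.3, 0.0, 0.0]
opening: 0.398
```

>>> drive_tool(
  commands=[
    {"dx": 0,"dy": 0,"dz": 0,"yaw": 0},
  ],
)

```text
t: 10.6
eef_pos: [648.2, 102.7, 199.2]
tcp_rot: [-3.141, 0.001, 0.209]
ft_force: [0.2, 1.0, 0.4]
opening: 0.398
```

```bash
python3 -c "
from h import *
snap('5')"
```

```text
10.6 [648.2 102.7 199.2] [-3.141e+00  1.000e-03  2.090e-01] [0.2 1.  0.4] 0.3983682109776434
```

View pics/w5.png

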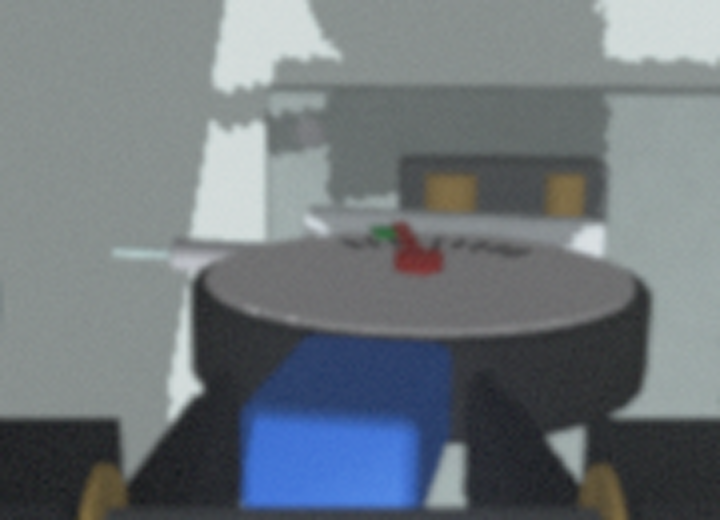

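View pics/s5.png

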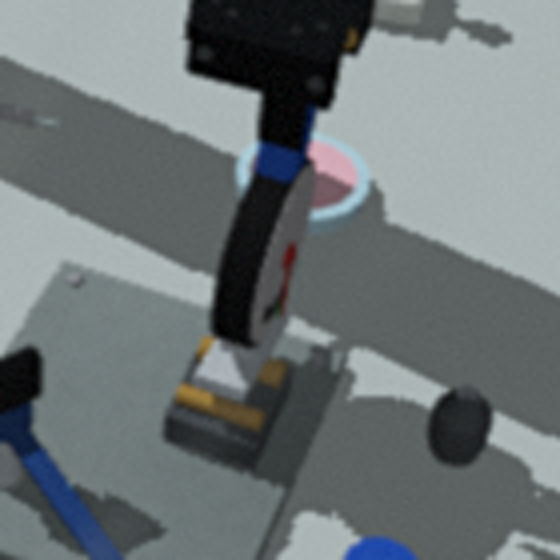

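```bash
cat > ang.py <<'E'
import sys
from h import *
from scipy.optimize import least_squares
def model(p,loc):
    Fx,Fy,psi,roll=p
    c,s=np.cos(psi),np.sin(psi);cr,sr=np.cos(roll),np.sin(roll)
    R=np.array([[c,-s,0],[s,c,0],[0,0,1]])@np.array([[1,0,0],[0,cr,-sr],[0,sr,cr]])
    return np.array([Fx,Fy,48])+R@np.array(loc)
def run(tag,roll,mark0):
    z=np.load(f"c{tag}.npz"); c=(z["K"],z["R"],z["t"])
    im=cv2.imread(f"pics/wf{tag}.png").astype(int)
    sub=im[165:200,210:300]; b,g,r=sub[...,0],sub[...,1],sub[...,2]
    wg=np.clip(g-np.maximum(r,b)-8,0,None); wr=np.clip(r-np.maximum(g,b)-20,0,None)
    ys,xs=np.mgrid[165:200,210:300]
    G=np.array([(wg*xs).sum()/wg.sum(),(wg*ys).sum()/wg.sum()])
    rows=[(y,(w*xs[0]).sum()/w.sum(),int(w.sum())) for y,w in zip(range(165,200),wr) if w.sum()>40]
    print("green",G.round(2)," red rows",[(a,round(float(bb),1),w) for a,bb,w in rows])
    # wide rows = hub
    wid=[(y,(wr[y-165]>0).sum()) for y,_,_ in rows]; print("widths",[int(w) for _,w in wid])
    hub=np.mean([[x,y] for (y,x,_),(_,w) in zip(rows,wid) if w>=7],0)
    tipy=rows[0][0]; tipx=rows[0][1]
    print("hub",hub.round(2),"tip",round(float(tipx),2),tipy)
    # fit Fx,Fy to hub (12,0,72), roll given; then solve angle by x offset
    f=lambda p:proj(None,model([p[0],p[1],.2,roll],(12.5,0,72)),c)-hub
    p=least_squares(f,[655,72]).x; P=[p[0],p[1],.2,roll]
    A=np.linspace(-.3,.7,1001); pr=np.array([proj(None,model(P,(12.5,45*np.sin(a),72-45*np.cos(a))),c) for a in A])
    print("F",p.round(1),"mark est x",A[np.argmin(abs(pr[:,0]-G[0]))].round(3),"pointer est",A[np.argmin(abs(pr[:,0]-tipx))].round(3),"mm/px",round(45*.001/abs(pr[500,0]-pr[501,0]),2))
    print("rows at mark",pr[np.argmin(abs(pr[:,0]-G[0]))].round(1))
if __name__=="__main__": run(sys.argv[1],float(sys.argv[2]),.3)
E
python3 ang.py 4 0.08; python3 ang.py 5 -.2; python3 ang.py 5 -.25
```

```text
green [237.07 178.15]  red rows [(177, 254.3, 58), (178, 254.2, 70), (179, 254.0, 87), (180, 253.9, 102), (181, 253.8, 128), (182, 253.6, 228), (183, 253.6, 373), (184, 253.6, 452), (185, 253.5, 491), (186, 253.6, 462), (187, 253.5, 247)]
widths [4, 4, 5, 5, 7, 11, 12, 12, 12, 12, 10]
hub [253.59 184.  ] tip 254.31 177
F [655.4  70.7] mark est x 0.36 pointer est -0.082 mm/px 1.16
rows at mark [237.1 176.2]
green [265.52 177.87]  red rows [(177, 270.2, 49), (178, 270.9, 61), (179, 271.3, 74), (180, 271.7, 85), (181, 272.2, 91), (182, 273.3, 166), (183, 274.1, 294), (184, 274.2, 416), (185, 274.2, 449), (186, 274.3, 473), (187, 274.4, 365), (188, 274.7, 103)]
widths [4, 3, 4, 5, 5, 11, 12, 12, 13, 13, 12, 8]
hub [274.15 185.  ] tip 270.18 177
F [654.3  72.5] mark est x 0.359 pointer est 0.241 mm/px 1.13
rows at mark [265.5 176.4]
green [265.52 177.87]  red rows [(177, 270.2, 49), (178, 270.9, 61), (179, 271.3, 74), (180, 271.7, 85), (181, 272.2, 91), (182, 273.3, 166), (183, 274.1, 294), (184, 274.2, 416), (185, 274.2, 449), (186, 274.3, 473), (187, 274.4, 365), (188, 274.7, 103)]
widths [4, 3, 4, 5, 5, 11, 12, 12, 13, 13, 12, 8]
hub [274.15 185.  ] tip 270.18 177
F [654.9  69. ] mark est x 0.41 pointer est 0.291 mm/px 1.13
rows at mark [265.5 176.5]
```

>>> drive_tool(
  commands=[
    {"dx": -1.0,"dy": 5,"dz": -1,"yaw": 0},
    {"dx": -1.0,"dy": 5,"dz": -1,"yaw": 0},
    {"dx": -1.0,"dy": 5,"dz": -1.5,"yaw": 0},
    {"dx": -1.0,"dy": 5,"dz": -1.5,"yaw": 0},
    {"dx": 0,"dy": 0,"dz": 0,"yaw": 0},
  ],
)

```text
t: 11.12
eef_pos: [644.4, 121.7, 194.2]
tcp_rot: [-3.141, 0.001, 0.208]
ft_force: [1.2, 0.8, -0.2]
opening: 0.398
```

>>> drive_tool(
  commands=[
    {"dx": 0,"dy": 0,"dz": 0,"yaw": 0},
    {"dx": 0,"dy": 0,"dz": 0,"yaw": 0},
    {"dx": 0,"dy": 0,"dz": 0,"yaw": 0},
    {"dx": 0,"dy": 0,"dz": 0,"yaw": 0},
    {"dx": 0,"dy": 0,"dz": 0,"yaw": 0},
  ],
)

```text
t: 11.53
eef_pos: [644.9, 120.6, 194.7]
tcp_rot: [3.141, -0.0, 0.208]
ft_force: [0.6, 0.7, 0.4]
opening: 0.399
```

```bash
python3 -c "
from h import *
snap('6')"; python3 ang.py 6 -.34
```

```text
11.5333 [644.9 120.6 194.7] [ 3.141 -0.     0.208] [0.6 0.7 0.4] 0.3990089398485704
green [277.85 178.55]  red rows [(178, 281.5, 56), (179, 282.0, 59), (180, 282.4, 73), (181, 282.8, 82), (182, 283.2, 111), (183, 283.9, 174), (184, 284.7, 313), (185, 284.9, 424), (186, 284.8, 458), (187, 284.9, 474), (188, 285.1, 361), (189, 285.5, 76)]
widths [4, 3, 4, 5, 6, 10, 12, 13, 13, 13, 12, 8]
hub [284.82 186.  ] tip 281.52 178
F [654.5  70.8] mark est x 0.416 pointer est 0.325 mm/px 1.12
rows at mark [277.9 177.2]
```

View pics/w6.png

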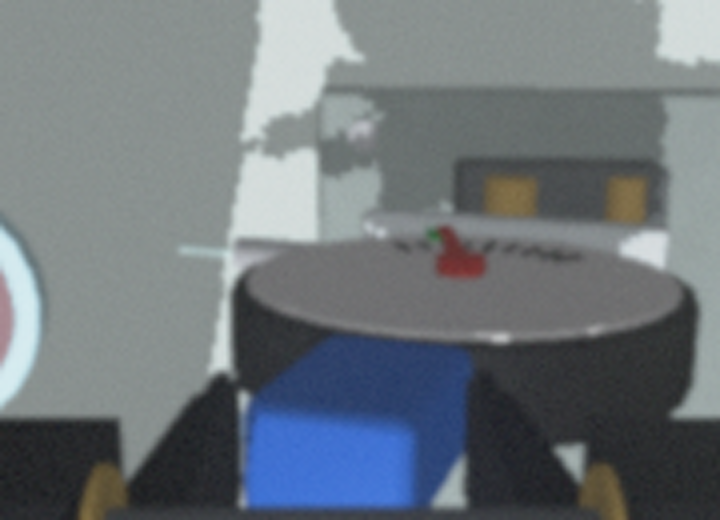

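View pics/s6.png

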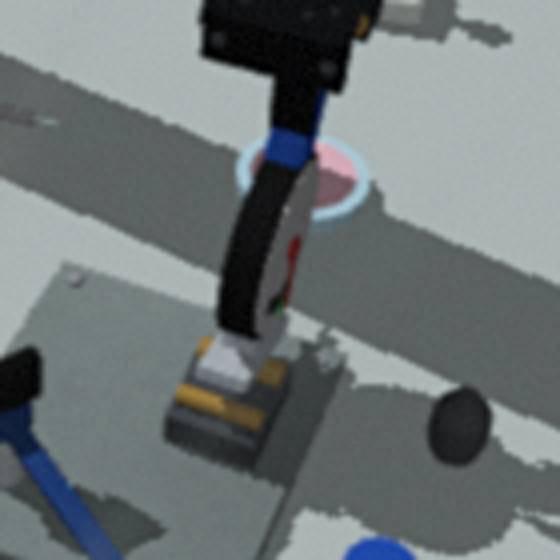

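>>> drive_tool(
  commands=[
    {"dx": -0.6,"dy": 3,"dz": -1,"yaw": 0},
    {"dx": -0.6,"dy": 3,"dz": -1,"yaw": 0},
    {"dx": 0,"dy": 0,"dz": 0,"yaw": 0},
  ],
)

```text
t: 11.88
eef_pos: [643.3, 127.4, 192.3]
tcp_rot: [-3.142, 0.0, 0.208]
ft_force: [0.1, 0.2, 0.2]
opening: 0.4
```

>>> drive_tool(
  commands=[
    {"dx": 0,"dy": 0,"dz": 0,"yaw": 0},
    {"dx": 0,"dy": 0,"dz": 0,"yaw": 0},
    {"dx": 0,"dy": 0,"dz": 0,"yaw": 0},
    {"dx": 0,"dy": 0,"dz": 0,"yaw": 0},
  ],
  grip=0.3,
)

```text
t: 12.22
eef_pos: [643.6, 126.8, 192.7]
tcp_rot: [3.142, -0.0, 0.208]
ft_force: [-0.1, 0.7, 1.5]
opening: 0.349
```

```bash
python3 -c "
from h import *
snap('7')"; python3 ang.py 7 -.34
```

```text
12.2167 [643.6 126.8 192.7] [ 3.142 -0.     0.208] [-0.1  0.7  1.5] 0.3489203047059925
green [282.46 179.07]  red rows [(178, 285.4, 51), (179, 286.0, 59), (180, 286.4, 66), (181, 287.1, 70), (182, 287.5, 83), (183, 288.2, 146), (184, 289.1, 289), (185, 289.4, 388), (186, 289.4, 455), (187, 289.5, 473), (188, 289.6, 443), (189, 289.8, 212)]
widths [4, 3, 4, 5, 6, 9, 12, 12, 13, 12, 12, 10]
hub [289.28 186.  ] tip 285.43 178
F [654.5  73.2] mark est x 0.395 pointer est 0.322 mm/px 1.11
rows at mark [282.5 177.2]
```

View pics/w7.png

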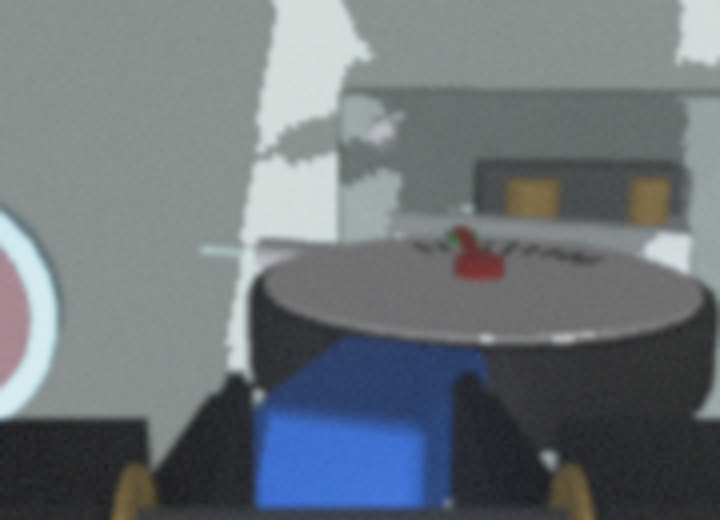

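>>> drive_tool(
  commands=[
    {"dx": 0,"dy": 0,"dz": 0,"yaw": 0},
    {"dx": 0,"dy": 0,"dz": 0,"yaw": 0},
    {"dx": 0,"dy": 0,"dz": 0,"yaw": 0},
  ],
  grip=0,
)

```text
t: 12.57
eef_pos: [643.6, 126.8, 192.7]
tcp_rot: [3.142, -0.0, 0.208]
ft_force: [-1.3, 1.8, -0.1]
opening: 0.351
```

```bash
python3 -c "
from h import *
snap('8')"; python3 ang.py 8 -.34
```

```text
12.5667 [643.6 126.8 192.7] [ 3.142 -0.     0.208] [-1.3  1.8 -0.1] 0.35114708826923413
green [282.68 179.2 ]  red rows [(178, 285.5, 55), (179, 286.0, 54), (180, 286.3, 58), (181, 286.9, 67), (182, 287.5, 86), (183, 288.2, 151), (184, 289.1, 282), (185, 289.5, 395), (186, 289.5, 448), (187, 289.5, 478), (188, 289.6, 434), (189, 289.8, 205)]
widths [4, 3, 4, 4, 5, 8, 12, 12, 12, 13, 12, 10]
hub [289.31 186.  ] tip 285.45 178
F [654.5  73.1] mark est x 0.39 pointer est 0.322 mm/px 1.11
rows at mark [282.7 177.2]
```

View pics/w8.png

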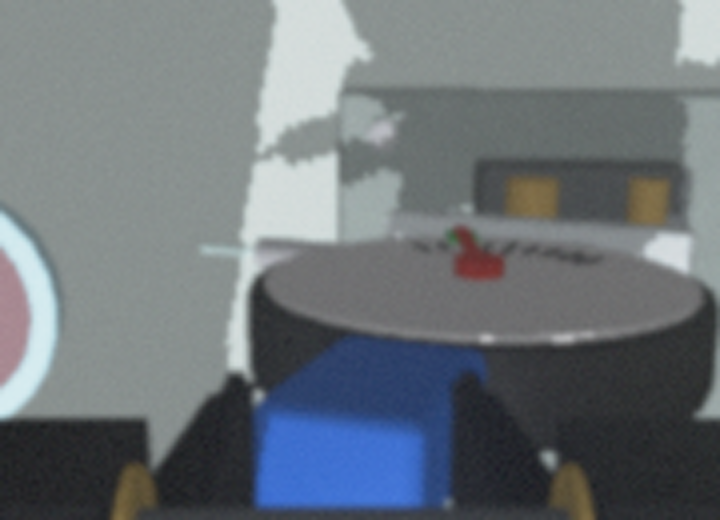

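View pics/s8.png

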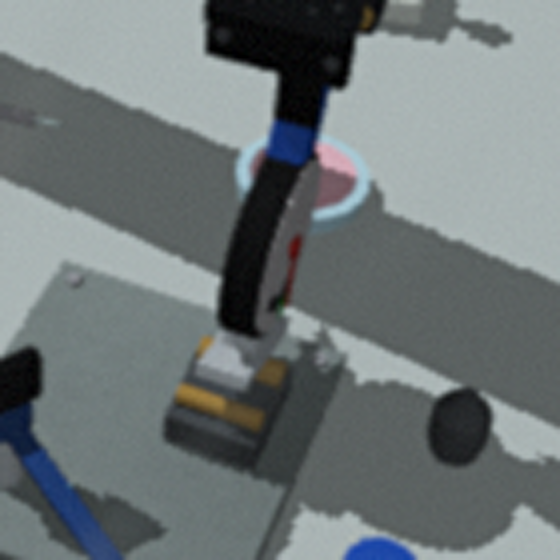

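Run:
```python
from h import *
for t,c0 in [("4",230),("5",258),("8",275)]:
    im=cv2.imread(f"pics/wf{t}.png").astype(int)[174:184,c0:c0+16]; b,g,r=im[...,0],im[...,1],im[...,2]
    print(t,c0); print(np.clip(g-np.maximum(r,b),0,99)); 
    print("red");print(np.clip(r-np.maximum(g,b),0,199))
for q in ["pointer_tip","mark_centre","gauge_foot","stud_ridge"]:
  for n in ["wrist","scene"]:
    for d in env.place_of(q,n)[:2]: print(q,n,np.round(d["pixel"],1),round(d["conf"],2))
a=cv2.imread("pics/wf8.png")[165:195,265:310]; cv2.imwrite("pics/z8.png",cv2.resize(a,None,fx=14,fy=14,interpolation=cv2.INTER_NEAREST))
```

```text
4 230
[[ 0  0  0  0  0  0  0  0  0  0  0  0  0  0  0  0]
 [ 0  0  0  0  0  1  0  0  0  1  0  0  0  0  0  0]
 [ 0  0  4  7  8  8  9 10 11  7  3  0  0  0  0  0]
 [ 0  1  9 19 23 23 23 25 26 20 14  8  4  0  0  0]
 [ 0  2 10 20 29 32 36 37 37 33 31 20 13  3  0  0]
 [ 0  1  2  8 16 29 32 34 29 25 23 23 13  6  1  0]
 [ 0  0  1  0  5 10 17 16 10  6 10  8  7  2  0  0]
 [ 0  0  1  0  0  3  3  1  2  0  0  0  0  0  0  0]
 [ 0  0  0  1  0  0  0  0  0  0  0  0  0  0  0  0]
 [ 0  0  0  0  1  0  0  0  0  0  0  0  0  0  0  0]]
red
[[0 0 0 0 0 0 0 0 0 0 0 0 0 0 0 0]
 [0 0 0 0 0 0 0 0 0 0 0 0 0 0 0 0]
 [0 0 0 0 0 0 0 0 0 0 0 0 0 0 0 0]
 [0 0 0 0 0 0 0 0 0 0 0 0 0 0 0 0]
 [0 0 0 0 0 0 0 0 0 0 0 0 0 0 0 0]
 [0 0 0 0 0 0 0 0 0 0 0 0 0 0 0 0]
 [0 0 0 0 0 0 0 0 0 0 0 0 0 0 0 0]
 [0 0 0 0 0 0 0 0 0 0 0 0 0 0 1 0]
 [0 0 0 0 0 0 0 0 0 0 0 0 0 0 0 0]
 [0 0 0 0 0 0 0 0 0 0 0 1 1 0 0 2]]
5 258
[[ 0  0  0  0  0  0  0  0  0  0  0  0  0  0  0  0]
 [ 0  0  0  0  0  0  1  0  0  0  0  0  0  0  0  0]
 [ 0  0  0  0  4  9 11 11 10 10  0  0  0  0  0  0]
 [ 0  0  0  0  5 18 26 28 26 27  2  0  0  0  0  0]
 [ 0  0  0  0  5 1
[... 1460 characters left out ...]
3  9  0  0  0  0]
 [ 0  0  0  0  0  0  0  0  8 27 34 29 11  0  0  0]
 [ 0  0  0  0  0  0  0  0  0 25 44 42 24  0  0  0]
 [ 0  0  0  0  0  0  0  0  0 11 34 45 35  5  0  0]
 [ 0  0  0  0  0  0  0  0  0  0 30 44 43 21  1  0]
 [ 0  0  0  0  0  0  0  0  0  2 22 39 48 38 17  5]
 [ 0  0  0  0  0  0  0  0  1  5 20 38 45 45 35 23]
 [ 0  0  0  0  2  0  0  1  9 19 30 41 48 47 46 39]]
pointer_tip wrist [288.1 179.3] 0.69
pointer_tip scene [320.8 205.3] 0.46
mark_centre scene [322.2 174.1] 0.42
gauge_foot wrist [304.  187.4] 0.89
gauge_foot scene [309.9 219.9] 0.85
gauge_foot scene [230.9 151.1] 0.8
stud_ridge wrist [301.3 186.7] 0.56
stud_ridge scene [308.7 218.4] 0.8
stud_ridge scene [322.2 176.8] 0.52
```

View pics/z8.png

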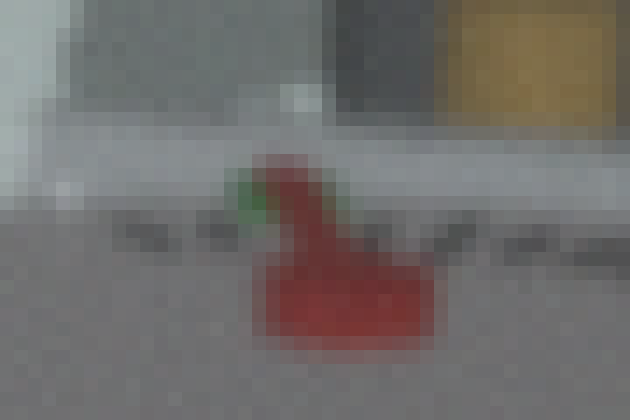

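>>> drive_tool(
  commands=[
    {"dx": 0,"dy": 0,"dz": -0.7,"yaw": 0},
    {"dx": 0,"dy": 0,"dz": 0,"yaw": 0},
    {"dx": 0,"dy": 0,"dz": 0,"yaw": 0},
    {"dx": 0,"dy": 0,"dz": 0,"yaw": 0},
  ],
)

```text
t: 13.4
eef_pos: [643.8, 127.0, 192.5]
tcp_rot: [-3.142, -0.001, 0.208]
ft_force: [-0.8, 1.9, 5.3]
opening: 0.348
```

```bash
python3 -c "
from h import *
F=[]
for i in range(6):
    s=env.state(); F.append(s['ft_force']); env.read_camera('top')
print(np.mean(F,0).round(2),np.std(F,0).round(2))
snap('9')"; python3 ang.py 9 -.34
```

```text
[-0.53  2.41  5.39] [0.31 0.43 0.2 ]
13.7 [643.8 127.  192.5] [-3.142e+00 -1.000e-03  2.080e-01] [-0.9  1.8  4.9] 0.34635949987433673
green [282.47 179.42]  red rows [(178, 285.4, 48), (179, 285.9, 60), (180, 286.3, 62), (181, 286.7, 73), (182, 287.5, 82), (183, 288.0, 124), (184, 289.0, 221), (185, 289.4, 367), (186, 289.6, 448), (187, 289.6, 481), (188, 289.7, 477), (189, 290.0, 297)]
widths [4, 3, 4, 4, 5, 8, 11, 12, 12, 12, 12, 11]
hub [289.34 186.  ] tip 285.35 178
F [654.8  73.4] mark est x 0.396 pointer est 0.325 mm/px 1.1
rows at mark [282.5 177.2]
```

>>> drive_tool(
  commands=[
    {"dx": 0,"dy": 0,"dz": 0,"yaw": 0},
    {"dx": 0,"dy": 0,"dz": 0,"yaw": 0},
    {"dx": 0,"dy": 0,"dz": 0,"yaw": 0},
    {"dx": 0,"dy": 0,"dz": 0,"yaw": 0},
    {"dx": 0,"dy": 0,"dz": 0,"yaw": 0},
  ],
)

```text
t: 14.22
eef_pos: [643.8, 127.0, 192.5]
tcp_rot: [-3.142, -0.001, 0.208]
ft_force: [-0.2, 2.2, 5.0]
opening: 0.349
```

>>> drive_tool(
  commands=[
    {"dx": 0,"dy": 0,"dz": 0,"yaw": 0},
    {"dx": 0,"dy": 0,"dz": 0,"yaw": 0},
    {"dx": 0,"dy": 0,"dz": 0,"yaw": 0},
    {"dx": 0,"dy": 0,"dz": 0,"yaw": 0},
    {"dx": 0,"dy": 0,"dz": 0,"yaw": 0},
  ],
)

```text
t: 14.63
eef_pos: [643.8, 127.0, 192.5]
tcp_rot: [-3.142, -0.001, 0.208]
ft_force: [0.1, 2.5, 5.7]
opening: 0.35
```

```bash
python3 -c "
from h import *
snap('10')
a=cv2.imread('pics/wf10.png')[160:200,255:315]; cv2.imwrite('pics/z10.png',cv2.resize(a,None,fx=12,fy=12,interpolation=cv2.INTER_CUBIC))
a=cv2.imread('pics/sf10.png')[160:250,290:340]; cv2.imwrite('pics/zs10.png',cv2.resize(a,None,fx=6,fy=6,interpolation=cv2.INTER_CUBIC))
"; python3 ang.py 10 -.34
```

```text
14.6333 [643.8 127.  192.5] [-3.142e+00 -1.000e-03  2.080e-01] [0.1 2.5 5.7] 0.3496508395975494
green [282.45 179.45]  red rows [(178, 285.4, 50), (179, 286.0, 60), (180, 286.4, 59), (181, 286.8, 64), (182, 287.4, 85), (183, 288.2, 130), (184, 288.9, 237), (185, 289.5, 356), (186, 289.6, 448), (187, 289.6, 479), (188, 289.7, 479), (189, 290.0, 294)]
widths [4, 3, 4, 4, 6, 8, 12, 12, 12, 12, 12, 11]
hub [289.37 186.  ] tip 285.38 178
F [654.8  73.4] mark est x 0.397 pointer est 0.325 mm/px 1.1
rows at mark [282.5 177.2]
```

View pics/z10.png

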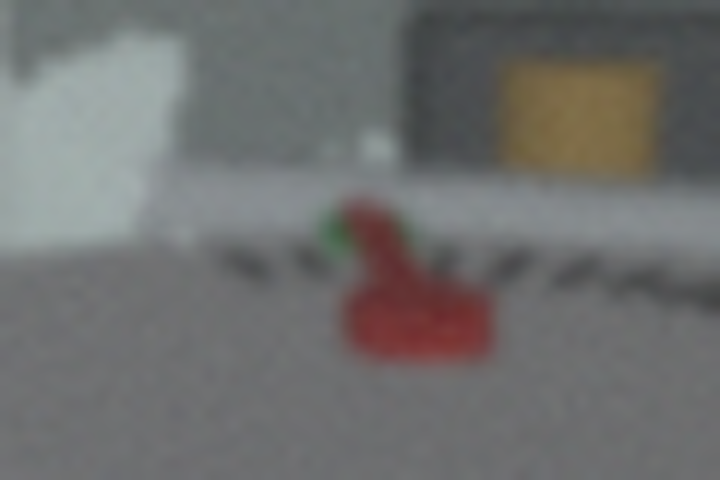

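View pics/zs10.png

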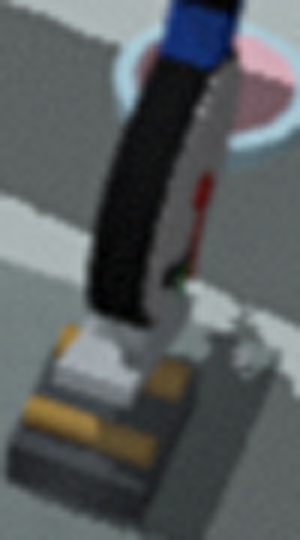

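View pics/sf10.png

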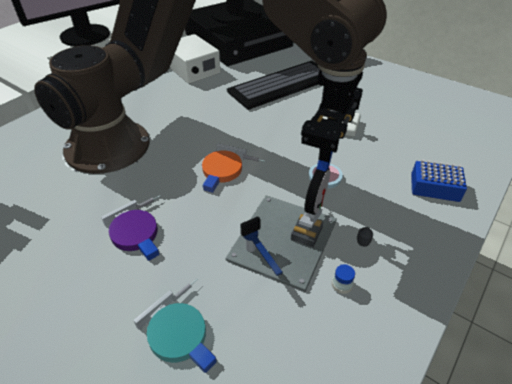

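```bash
python3 -c "
from h import *
print(env.job_done()); s=env.state(); print(s['t'],s['ft_force'].round(1),s['opening'])"
```

```text
the job is handed in; nothing more can be done
None
the job is handed in; nothing more can be done
```

The job is handed in at about 14.6 s of the 45 s allowed, with the gauge still gripped, resting on the ridge and the pointer on the mark. No verdict was reported.

**What I did**
- I gripped the clamp knob and turned it about 1.15 rad clockwise. The images show its arm well clear of the foot.
- I put loosely open fingers around the top of the blue handle and pushed the gauge over the high ridge to about 0.33 rad. I then closed the fingers at that lean and pressed down slightly.

**Last checks before handing in**
- **Pointer:** in the wrist image the green mark shows on both sides of the pointer, so the tip is within about 1 mm of the mark's centre. It did not move between pictures taken about a second apart.
- **Grip and contact:** the grip held at about 33 mm opening. The tool felt a steady 5 N upward push, so the gauge presses on the stud.
- **Foot:** it measured a few mm from the ridge middle, inside the 20 mm limit.
- **Bystanders:** the dish, jar and objective look unmoved.

**Where checks disagreed**
- With the pointer over the mark, the colour measurement put the mark 0.07 rad past the pointer. That is about 3 mm and still within tolerance. I put this down to the pointer hiding part of the mark.
- The networks gave no mark in the last wrist picture and a false one in the scene picture, so I relied on the pixels.
- The lean itself came out as 0.32 to 0.36 rad, depending on the method.

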